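Bolt the garlic box

ROBOT

A 6-joint arm with a two-finger parallel gripper is mounted at the origin on a cart in front of the work surface, level with it; the furniture and walls round the work are solid. World frame = base frame: x ahead of the robot, y to its left, z up, the work surface at z = 0. Lengths are in mm, angles in rad, forces in N, time in s.
With the tool pointing down it reaches from about 275 to 725 mm from the base axis. Payload 5.6 kg.
Tool frame: the origin (TCP) lies between the finger pads; the fingertips stand 11 mm ahead of it and the grasp point (between the pads) lies 8 mm behind it; z points along the fingers, y is the line along which they close (so a half turn about z gives the same grasp; the last joint's range is limited). The gripper opens to 85 mm and grips with 20 to 120 N. Pads are 22 mm wide; open, the fingers measure 114 mm over their backs; the gripper's body (76 mm by 85 mm) begins 54 mm behind the grasp point. The pads swing forward as they close: fully open they stand 13 mm farther back than shut.
Start: joints at [-0.844, 0.255, 0.108, 0, -1.424, -0.285], TCP at [235.18, -497.175, 242.283] pointing down, gripper open.
Joint ranges: [-2.95, 2.95], [-1.21, 1.97], [-1.09, 1.5], [-2.87, 1.71], [-2.94, -0.07], [-3.05, 3.05]. Speed limits (rad/s): [2.57, 2.57, 3.14, 3.14, 3.14, 3.14].

INTERFACE

Orientations are given as a unit quaternion [x, y, z, w].
In Python, from bench import monitor, imaging, ticket gives the robot as it stands. The module is installed in compiled form; this text tells all that it offers.
- The arm moves only by the tool play_rows, never from a script. Its argument "steps" is a list of rows, each a list of 7 numbers: the shift along the tool's x, y, z in cm, then the turn, a rotation vector about the tool's x, y, z in rad, then the closure, from 0 (fully open) to 1 (shut). A call has 1 to 12 rows; each row is the pose to reach, as a shift and turn from the pose commanded when the call began, along the tool's axes at that moment; what a row does not reach only later rows make up. A row lasts 1/12 s, in which the tool goes at most 41.7 mm and 7.16 degrees, less where a joint would pass 70% of its speed; a pose out of reach is approached as far as the arm can. A call with a gripper value outside its range is refused whole. The fingers move at their own pace and stop on an object; the grip force is fixed at half the most. Time passes only in rows, so rows that repeat a pose let the fingers close. It gives the time, the measured TCP pose, the force, the opening and the grip force at its end, in the units of the state.
- monitor.sense(): the state, without advancing time (a new reading comes with each control period).
- imaging.capture(name): name is "side" or "top"; returns a dict with "color" (400x640x3 uint8, red, green, blue), "vfov" (degrees; the focal length in pixels is half the picture's height over the tangent of half this angle, whatever the lens; pixels are square), "cx", "cy" (the principal point, pixels), "pose" (4x4, takes a point from camera to world coordinates). Camera axes: x right, y up, looking along -z (the intrinsics and any distortion apply to the point x, -y, -z); pixel columns grow to the right and rows downward; lengths in mm; the calibration is good to about 2 mm. A picture is of the moment at which its call begins. There is no depth.
- ticket.close_job(): hands the job in; it is judged then, once.
The state is a dict: "time_s": time; "joint_pos": joint angles; "qd": joint speeds; "joint_torque": joint torques, N m; "eef_pos": TCP position; "tcp_rot": TCP orientation; "ft_force": force on the tool from outside, world axes, zero at the start; "wrist_torque": the same for the moment, N m; "grip_width": finger opening in mm; "grasp_force": force on a finger pad.
Only numpy, scipy, OpenCV 4.12 (cv2) and the standard library are available. Lean on these libraries where they do the work, as an engineer would, in place of code of your own. Each camera call takes 0.05 s, during which the arm holds its last target. There are 200 camera calls.

TASK

Push the lid of the garlic box shut, slide its barrel bolt across through the lid's staple until the handle comes up gently against the stop of the brass keeper, then turn the handle down fully into the keeper's notch. Do not ram the keeper or force the handle down where there is no notch, and leave the other things on the worktop alone.

Things in the scene. Friction and masses are not known exactly. Their poses are not given: they have to be found in the camera images.
- box: Pale wooden garlic box, fixed to the worktop, 170 mm deep (x) x 250 mm wide (y) x 85 mm high. Origin: centre of its underside, on the worktop; z up. Its front (-x) faces the robot. The top (z = 85 mm) is in two flush parts: a fixed deck from y = -125 to +10 mm that carries the bolt along its front edge, and the lid from y = +12.5 to +124.5 mm.
- lid (a joint): Lid hinge along the box's far (+x) edge, at x = +81, z = 85 mm in the box frame. 0 = shut (flush), grows as the front edge rises (rad). Starts ajar; a stiff hinge (0.36 N m) keeps it where it is left; 1 to 4 N down near its front edge shuts it. The steel staple (hoop 20 mm high, 26 mm wide) stands at x = -62, y = +19 to +29 mm in the box frame when shut; the bolt passes through the hoop.
- lid_front (a point): Point on the lid's upper face near its front edge, clear of the staple: the place to press. With the lid shut it is at (-65, +85, 85) mm in the box frame.
- bolt_axis (a point): Fixed point on the bolt's axis, at (-62, -98, 96) mm in the box frame. The bolt slides along the box's +y from here and the handle turns about this axis; the handle stands at (this point + joint bolt along the box's +y).
- bolt (a joint): Travel of the steel bolt (round bar, 10 mm diameter) along the box's +y, m. Starts drawn back at 0 to 0.01; sliding friction about 1.5 N. The bar's tip is 95 mm ahead (+y) of the handle and is through the staple from 0.037 on. The handle meets the keeper's stop at some value between 0.043 and 0.085, different each time and not reported: slide slowly until resistance rises.
- handle (a joint): Angle of the bolt's handle about the bolt axis, rad: 0 = straight up, 1.57 = lying level, pointing to the box's front (-x). Starts between -0.2 and 0.4. Friction of about 0.05 N m holds it where it is left. Before the notch a steel fence beside the bolt, then the keeper's own shoulder, stop it at about 0.8 to 1.1; only in the notch does it go down to 1.57.
- knob (a point): Centre of the black ball knob (18 mm diameter) on the end of the handle, 55 mm from the bolt's axis; the handle's stem is a round bar of 8 mm diameter. When down, the knob hangs 32 mm in front of the box at 96 mm height.
- keeper_zone (a point): Fixed point on the bolt's axis at (-62, -36, 96) mm in the box frame: middle of the zone of the brass keeper. The true notch centre lies up to 20 mm either way along y, unreported. Keeper: reaches 26 mm in front (-x) of the axis; shoulder 48 mm long, 4 mm above it; notch 11 mm wide; stop plate 5 mm thick, 14 mm above it. Sprung as one piece in y: 1 mm per 3 N; over 10 N on the stop is ramming.
- jam_jar: Bystander: glass jam jar with a white lid, 72 x 72 x 102 mm, origin at the centre of its underside.
- spice_c: Bystander: spice jar with an orange-brown cap and green label, 42 x 42 x 106 mm, origin at the centre of its underside.
- spice_d: Bystander: spice jar with a red cap, 47 x 47 x 97 mm, origin at the centre of its underside.
- tealight: Bystander: tealight candle, 38 x 38 x 15 mm, origin at the centre of its underside.
- matchbox: Bystander: yellow matchbox, 36 x 56 x 16 mm, origin at the centre of its underside.

How it is judged (in metres and radians):
On the way, in this order (a step that is already met when the one before it is completed fails the run):
1. the lid is shut (value of joint lid below 0.025 rad), for 0.2 s.
2. the bolt is across, through the staple, with the lid shut (value of joint bolt above 0.037 m and value of joint lid below 0.025 rad), for 0.2 s.
At the end, for the whole second after the job is handed in: The lid is shut (within 0.025 rad), the bolt is through the staple (travel over 37 mm) and its handle lies down in the keeper's notch (turned past 1.4 rad of 1.57) (all of step 2 and value of joint handle above 1.4 rad); the robot touches nothing.
It fails at once if the keeper is rammed: more than 10 N on its stop, or more than 40 N on the shoulder before its notch (contact force between keeper_c0 and anything else above 10 N or contact force between keeper_c1 and anything else above 40 N).
It fails at once if a bystander is moved more than 30 mm or tipped (distance of any of jam_jar, spice_c, spice_d, tealight, matchbox from where it was at the start of the episode above 0.03 m or angle between any of jam_jar, spice_c, spice_d, tealight, matchbox's own z axis and vertical above 0.5 rad).
It also fails if it takes over 58 s, if anything falls off the work surface, if the arm or the gripper's body presses on something with over 40 N, if the wrist force passes 120 N, or if a joint passes its speed limit or range.

## Working session

There is one attempt and no reset: what is moved stays moved. The work goes in short steps, Python scripts to look and compute and a tool call to move; the robot and the scene stay as the last step left them, time stands still between calls to the robot, and variables do not carry over. Pictures are saved under pics/ and viewed, at most 10 in all, crops included, and the job is handed in when it is done.

Besides the shell and the picture viewer there is one more tool, called after "Emit:" by a JSON object that holds its "op" and its "data". play_rows: Moves the arm, as the interface text tells. Its arguments: {"type":"object","properties":{"steps":{"type":"array","items":{"type":"array","items":{"type":"number"}}}},"required":["steps"]}

```bash
mkdir -p pics; python3 - <<'E'
from bench import monitor, imaging
import cv2,numpy as np
s=monitor.sense();print({k:np.round(v,3).tolist() for k,v in s.items()})
for n in("side","top"):
    c=imaging.capture(n);cv2.imwrite(f"pics/{n}0.png",c["color"][:,:,::-1])
    print(n,{k:(np.round(v,3).tolist()) for k,v in c.items() if k!="color"})
E
```

```text
{'time_s': 0.0, 'joint_pos': [-0.844, 0.256, 0.107, -0.001, -1.424, -0.285], 'qd': [0.0, 0.0, -0.001, 0.001, 0.0, 0.0], 'joint_torque': [-0.0, -38.662, 23.794, 5.365, -0.006, 0.0], 'eef_pos': [235.031, -496.733, 241.392], 'tcp_rot': [-0.219, 0.976, 0.001, -0.0], 'ft_force': [0.161, 1.146, 0.119], 'wrist_torque': [-0.009, -0.016, 0.004], 'grasp_force': 0.0, 'grip_width': 85.276}
side {'vfov': 53.268, 'cx': 319.197, 'cy': 200.529, 'pose': [[-0.949, 0.168, -0.267, 326.738], [-0.315, -0.467, 0.826, 820.944], [0.014, 0.868, 0.496, 599.066], [0.0, 0.0, 0.0, 1.0]]}
top {'vfov': 56.998, 'cx': 318.39, 'cy': 200.236, 'pose': [[0.019, 0.991, -0.129, 471.479], [-0.999, 0.023, 0.023, 22.185], [0.025, 0.128, 0.991, 958.957], [0.0, 0.0, 0.0, 1.0]]}
```

View pics/side0.png

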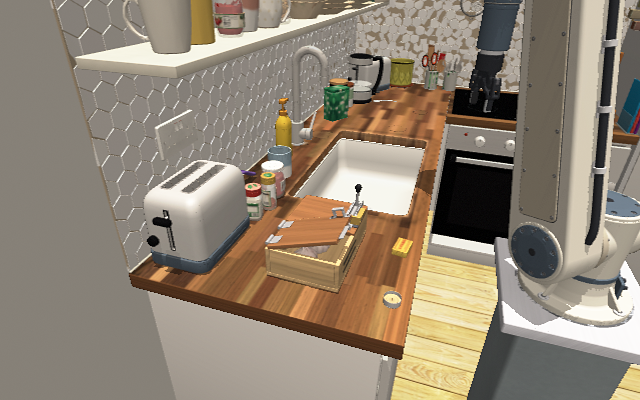

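View pics/top0.png

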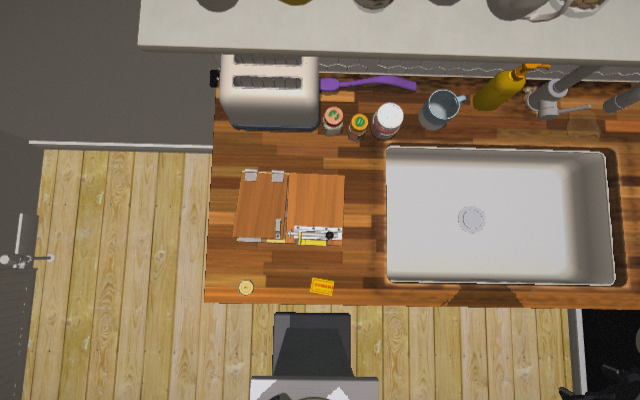

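The side view shows the box at about (318,240), with the knob at (359,188). In the top view the deck spans roughly (290,173)–(344,243) and the knob is near (330,236). I'll zoom both.

```bash
python3 - <<'E'
import cv2,numpy as np
a=cv2.imread("pics/top0.png")[160:260,225:358];b=cv2.imread("pics/side0.png")[170:295,255:380]
cv2.imwrite("pics/topz.png",cv2.resize(a,None,fx=6,fy=6,interpolation=cv2.INTER_CUBIC)[:600])
cv2.imwrite("pics/sidez.png",cv2.resize(b,None,fx=4.8,fy=4.8,interpolation=cv2.INTER_CUBIC))
E
```

```text
(no output)
```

View pics/topz.png

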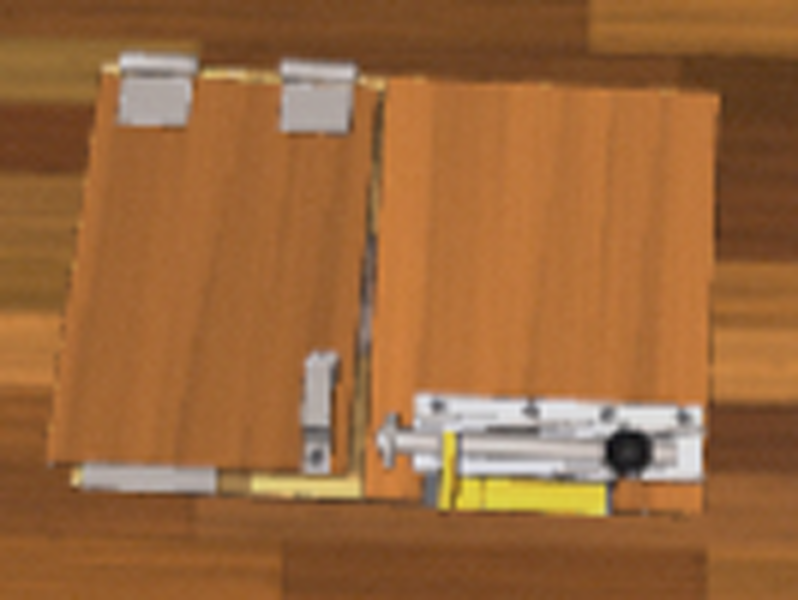

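View pics/sidez.png

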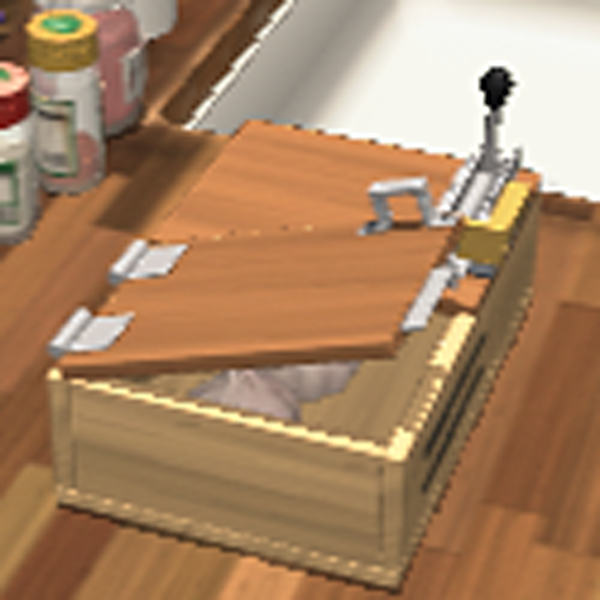

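```bash
cat > h.py <<'E'
import numpy as np,cv2
from bench import monitor,imaging
def ray(c,u,v):
    f=200/np.tan(np.radians(c["vfov"]/2));P=np.array(c["pose"])
    d=P[:3,:3]@np.array([(u-c["cx"])/f,-(v-c["cy"])/f,-1]);return P[:3,3],d/np.linalg.norm(d)
def onz(c,u,v,z):
    o,d=ray(c,u,v);return o+d*(z-o[2])/d[2]
def tri(r):
    A=sum(np.eye(3)-np.outer(d,d) for o,d in r);b=sum((np.eye(3)-np.outer(d,d))@o for o,d in r);return np.linalg.solve(A,b)
def proj(c,p):
    f=200/np.tan(np.radians(c["vfov"]/2));P=np.array(c["pose"]);q=P[:3,:3].T@(np.array(p)-P[:3,3])
    return c["cx"]-f*q[0]/q[2],c["cy"]+f*q[1]/q[2]
E
python3 - <<'E'
from h import *
T=imaging.capture("top");S=imaging.capture("side")
t=lambda x,y:((x+.5)/6-.5+225,(y+.5)/6-.5+160)
s=lambda x,y:((x+.5)/4.8-.5+255,(y+.5)/4.8-.5+170)
for c,n,im,pts in((T,"top",t,[(385,80),(719,94),(703,513),(363,497)]),(S,"side",s,[(540,178),(245,120),(400,440)])):
    print(n,[onz(c,*im(*p),85).round(1).tolist() for p in pts])
w=np.array([onz(T,*t(*p),85)[:2] for p in [(385,80),(719,94),(703,513),(363,497)]])
b=np.array([(85,10),(85,-125),(-85,-125),(-85,10)],float)
bc=b-b.mean(0);wc=w-w.mean(0);th=np.arctan2((bc[:,0]*wc[:,1]-bc[:,1]*wc[:,0]).sum(),(bc*wc).sum())
R=np.array([[np.cos(th),-np.sin(th)],[np.sin(th),np.cos(th)]]);o=w.mean(0)-R@b.mean(0)
print("yaw",th,"o",o,"res",(w-(b@R.T+o)).round(1).tolist())
B=lambda x,y,z:np.r_[R@[x,y]+o,z]
k=tri([ray(T,*t(629,452)),ray(S,*s(496,87))]);kb=R.T@(k[:2]-o)
print("knob",k,"box",kb,k[2])
for n,p in dict(axis=(-62,-98,96),lidfront=(-65,85,85)).items():print(n,B(*p).round(1))
print("side proj corners",[np.round((np.array(proj(S,B(*p)))-[255,170])*4.8).tolist() for p in((-85,-125,85),(85,-125,85),(-85,125,85))])
print("keeper stop/shoulder y",[ (R.T@(onz(T,*t(x,y),z)[:2]-o)).round(1).tolist() for x,y,z in((440,470,110),(457,470,110),(485,480,100),(608,495,100))])
E
```

```text
top [[649.9, 74.9, 85.0], [647.5, -59.6, 85.0], [479.7, -55.0, 85.0], [483.3, 78.6, 85.0]]
side [[479.3, -46.9, 85.0], [647.9, -53.6, 85.0], [488.2, 190.1, 85.0]]
yaw -0.0237559489730814 o [566.47396332  67.19595418] res [[-1.8, -0.2], [-1.0, 0.2], [1.2, 0.7], [1.6, -0.6]]
knob [500.98558284 -22.06017164 147.90399401] box [-63.34973779 -90.78653368] 147.90399401202887
axis [502.2 -29.3  96. ]
lidfront [503.5 153.7  85. ]
side proj corners [[543.0, 168.0], [246.0, 113.0], [404.0, 446.0]]
keeper stop/shoulder y [[-72.2, -21.0], [-71.9, -27.5], [-75.0, -38.2], [-78.7, -85.9]]
```

Emit:
{"op": "play_rows", "data": {"steps": [[-4, 4, 0, 0, 0, 0.1, 1], [-8, 7, 0, 0, 0, 0.2, 1], [-12, 11, 0, 0, 0, 0.3, 1], [-15, 14, 0.3, 0, 0, 0.4, 1], [-18, 17, 0.6, 0, 0, 0.465, 1], [-21, 20, 1, 0, 0, 0.465, 1], [-24, 22, 1.5, 0, 0, 0.465, 1], [-27, 25, 2, 0, 0, 0.465, 1], [-30, 27, 2.5, 0, 0, 0.465, 1], [-33, 30, 3, 0, 0, 0.465, 1], [-36, 33, 3.5, 0, 0, 0.465, 1], [-39, 36, 4, 0, 0, 0.465, 1]]}}

```text
time_s: 1.2
eef_pos: [421.4, -37.0, 206.5]
tcp_rot: [0.011, 1.0, 0.0, 0.0]
ft_force: [0.5, -1.1, -0.7]
grip_width: -0.1
grasp_force: 0.0
```

```bash
cat >> h.py <<'E'
from scipy.spatial.transform import Rotation as Ro
def go(p,yaw=-0.0238):
    s=monitor.sense();R=Ro.from_quat(s["tcp_rot"]);x=R.as_matrix()
    y=np.array([-np.sin(yaw),np.cos(yaw),0]);z=np.array([0,0,-1.]);W=np.c_[np.cross(y,z),y,z]
    print("t",round(s["time_s"],2),"at",np.round(s["eef_pos"],1),"F",np.round(s["ft_force"],2),"grip",round(s["grip_width"],1),round(s["grasp_force"],1),
     "-> shift cm",np.round(x.T@(np.array(p)-s["eef_pos"])/10,2),"turn",Ro.from_matrix(x.T@W).as_rotvec().round(3))
E
python3 -c "
from h import *;go([503.5,153.7,200])"
```

```text
t 1.2 at [421.4 -37.  206.5] F [ 0.49 -1.06 -0.7 ] grip -0.1 0.0 -> shift cm [-7.78 19.25  0.66] turn [0.    0.001 0.001]
```

Emit:
{"op": "play_rows", "data": {"steps": [[-1.5, 3.7, 0.2, 0, 0, 0, 1], [-3, 7.4, 0.4, 0, 0, 0, 1], [-4.5, 11, 0.5, 0, 0, 0, 1], [-6, 15, 0.6, 0, 0, 0, 1], [-7.8, 19, 0.6, 0, 0, 0, 1], [-7.8, 19.2, 1.5, 0, 0, 0, 1], [-7.8, 19.2, 3, 0, 0, 0, 1], [-7.8, 19.2, 4, 0, 0, 0, 1], [-7.8, 19.2, 5, 0, 0, 0, 1], [-7.8, 19.2, 6, 0, 0, 0, 1], [-7.8, 19.2, 7, 0, 0, 0, 1], [-7.8, 19.2, 8, 0, 0, 0, 1]]}}

```text
time_s: 2.2
eef_pos: [503.7, 150.6, 126.2]
tcp_rot: [0.012, 1.0, 0.0, 0.0]
ft_force: [-1.3, 0.4, 1.4]
grip_width: -0.1
grasp_force: 0.7
```

Emit:
{"op": "play_rows", "data": {"steps": [[0, 0, 0.5, 0, 0, 0, 1], [0, 0, 1, 0, 0, 0, 1], [0, 0, 1.5, 0, 0, 0, 1], [0, 0, 2, 0, 0, 0, 1], [0, 0, 2.3, 0, 0, 0, 1], [0, 0, 2.5, 0, 0, 0, 1], [0, 0, 2.7, 0, 0, 0, 1]]}}

```text
time_s: 2.78
eef_pos: [503.6, 151.0, 99.5]
tcp_rot: [0.012, 1.0, -0.0, -0.0]
ft_force: [-1.3, -0.1, 1.8]
grip_width: -0.1
grasp_force: 0.6
```

```bash
python3 -c "
from h import *;go([503.5,153.7,96])"
```

```text
t 2.78 at [503.6 151.   99.5] F [-1.29 -0.1   1.85] grip -0.1 0.6 -> shift cm [0.02 0.27 0.35] turn [-0.    -0.     0.001]
```

Emit:
{"op": "play_rows", "data": {"steps": [[0, 0, 0.2, 0, 0, 0, 1], [0, 0, 0.3, 0, 0, 0, 1], [0, 0, 0.4, 0, 0, 0, 1], [0, 0, 0.5, 0, 0, 0, 1], [0, 0, 0.5, 0, 0, 0, 1], [0, 0, 0.5, 0, 0, 0, 1]]}}

```text
time_s: 3.28
eef_pos: [503.7, 151.1, 95.9]
tcp_rot: [0.011, 1.0, 0.0, 0.0]
ft_force: [-3.6, -0.3, 9.7]
grip_width: -0.1
grasp_force: 4.7
```

Emit:
{"op": "play_rows", "data": {"steps": [[0, 0, -2, 0, 0, 0, 1], [0, 0, -5, 0, 0, 0, 1], [0, 0, -8, 0, 0, 0, 0], [0, -2, -11, 0, 0, 0, 0], [0, -6, -11.5, 0, 0, 0, 0], [0, -10, -11.5, 0, 0, 0, 0], [0, -14, -11.5, 0, 0, 0, 0], [0, -17.3, -11.5, 0, 0, 0, 0], [0, -17.3, -11.5, 0, 0, 0, 0], [0, -17.3, -11.5, 0, 0, 0, 0], [0, -17.3, -11.5, 0, 0, 0, 0]]}}

```text
time_s: 4.2
eef_pos: [499.8, -21.8, 209.6]
tcp_rot: [0.012, 1.0, 0.0, 0.0]
ft_force: [0.1, 0.5, 0.3]
grip_width: 85.3
grasp_force: 0.0
```

```bash
python3 - <<'E'
from h import *
go([501,-22,140])
c=imaging.capture("side");a=c["color"][150:275,255:421,::-1];cv2.imwrite("pics/s1.png",cv2.resize(a,None,fx=4.8,fy=4.8,interpolation=cv2.INTER_CUBIC))
E
```

```text
t 4.2 at [499.8 -21.8 209.6] F [0.13 0.51 0.35] grip 85.3 0.0 -> shift cm [-0.12 -0.02  6.96] turn [ 0.  0. -0.]
```

View pics/s1.png

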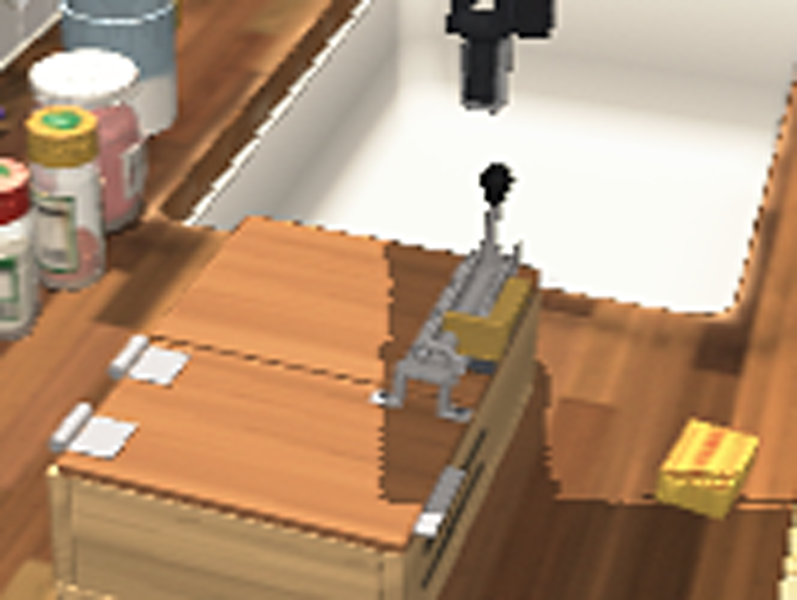

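The lid is shut with the staple upright at (430,380). The knob at (497,185) sits just below the open fingers, so I'll descend and grip it.

Emit:
{"op": "play_rows", "data": {"steps": [[-0.1, 0, 2, 0, 0, 0, 0], [-0.1, 0, 4, 0, 0, 0, 0], [-0.1, 0, 6, 0, 0, 0, 0], [-0.1, 0, 7, 0, 0, 0, 0.3], [-0.1, 0, 7, 0, 0, 0, 0.5], [-0.1, 0, 7, 0, 0, 0, 0.65], [-0.1, 0, 7, 0, 0, 0, 0.7], [-0.1, 0, 7, 0, 0, 0, 0.73], [-0.1, 0, 7, 0, 0, 0, 0.76], [-0.1, 0, 7, 0, 0, 0, 0.79], [-0.1, 0, 7, 0, 0, 0, 0.82], [-0.1, 0, 7, 0, 0, 0, 0.85]]}}

```text
time_s: 5.25
eef_pos: [501.2, -22.1, 140.6]
tcp_rot: [0.012, 1.0, -0.0, 0.001]
ft_force: [-0.5, 0.1, 5.2]
grip_width: 14.2
grasp_force: 58.3
```

```bash
python3 - <<'E'
from h import *
c=imaging.capture("side");a=c["color"][160:235,320:400,::-1];a=cv2.resize(a,None,fx=7,fy=7,interpolation=cv2.INTER_CUBIC);cv2.imwrite("pics/s2.png",a)
E
```

```text
(no output)
```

View pics/s2.png

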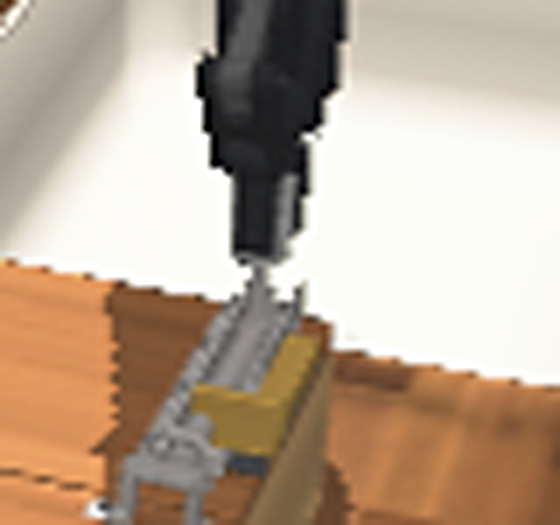

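The knob is held between the fingers, and the stem shows below the tips at (258,275). Next I'll slide the bolt.

Emit:
{"op": "play_rows", "data": {"steps": [[0, 0.2, 0, 0, 0, 0, 0.85], [0, 0.5, 0, 0, 0, 0, 0.85], [0, 0.8, 0, 0, 0, 0, 0.85], [0, 1.1, 0, 0, 0, 0, 0.85], [0, 1.4, 0, 0, 0, 0, 0.85], [0, 1.7, 0, 0, 0, 0, 0.85], [0, 2, 0, 0, 0, 0, 0.85], [0, 2.3, 0, 0, 0, 0, 0.85], [0, 2.6, 0, 0, 0, 0, 0.85], [0, 2.8, 0, 0, 0, 0, 0.85], [0, 3, 0, 0, 0, 0, 0.85], [0, 3, 0, 0, 0, 0, 0.85]]}}

```text
time_s: 6.3
eef_pos: [501.9, 8.0, 140.5]
tcp_rot: [0.011, 1.0, -0.0, 0.001]
ft_force: [-0.8, 0.2, 5.3]
grip_width: 14.6
grasp_force: 58.3
```

Emit:
{"op": "play_rows", "data": {"steps": [[0, 0.15, 0, 0, 0, 0, 0.85], [0, 0.3, 0, 0, 0, 0, 0.85], [0, 0.45, 0, 0, 0, 0, 0.85], [0, 0.6, 0, 0, 0, 0, 0.85], [0, 0.75, 0, 0, 0, 0, 0.85], [0, 0.9, 0, 0, 0, 0, 0.85], [0, 1.05, 0, 0, 0, 0, 0.85], [0, 1.2, 0, 0, 0, 0, 0.85], [0, 1.35, 0, 0, 0, 0, 0.85], [0, 1.5, 0, 0, 0, 0, 0.85]]}}

```text
time_s: 7.13
eef_pos: [502.2, 22.7, 140.5]
tcp_rot: [0.011, 1.0, -0.0, 0.001]
ft_force: [-0.3, -2.1, 5.3]
grip_width: 14.8
grasp_force: 58.4
```

Emit:
{"op": "play_rows", "data": {"steps": [[0, 0.08, 0, 0, 0, 0, 0.85], [0, 0.16, 0, 0, 0, 0, 0.85], [0, 0.24, 0, 0, 0, 0, 0.85], [0, 0.32, 0, 0, 0, 0, 0.85], [0, 0.4, 0, 0, 0, 0, 0.85]]}}

```text
time_s: 7.55
eef_pos: [502.4, 26.7, 140.5]
tcp_rot: [0.012, 1.0, -0.0, 0.001]
ft_force: [-0.2, -2.3, 5.2]
grip_width: 14.9
grasp_force: 58.4
```

Emit:
{"op": "play_rows", "data": {"steps": [[0, 0.05, 0, 0, 0, 0, 0.85], [0, 0.1, 0, 0, 0, 0, 0.85], [0, 0.15, 0, 0, 0, 0, 0.85], [0, 0.2, 0, 0, 0, 0, 0.85]]}}

```text
time_s: 7.88
eef_pos: [502.4, 28.7, 140.6]
tcp_rot: [0.011, 1.0, -0.0, 0.001]
ft_force: [-1.1, -1.6, 5.3]
grip_width: 15.0
grasp_force: 58.4
```

Emit:
{"op": "play_rows", "data": {"steps": [[0, 0.05, 0, 0, 0, 0, 0.85], [0, 0.1, 0, 0, 0, 0, 0.85], [0, 0.15, 0, 0, 0, 0, 0.85], [0, 0.2, 0, 0, 0, 0, 0.85]]}}

```text
time_s: 8.22
eef_pos: [502.5, 30.7, 140.6]
tcp_rot: [0.011, 1.0, -0.0, 0.001]
ft_force: [0.2, -0.8, 5.8]
grip_width: 14.4
grasp_force: 58.4
```

Emit:
{"op": "play_rows", "data": {"steps": [[0, 0.04, 0, 0, 0, 0, 0.85], [0, 0.07, 0, 0, 0, 0, 0.85], [0, 0.1, 0, 0, 0, 0, 0.85], [0, 0.1, 0, 0, 0, 0, 0.85]]}}

```text
time_s: 8.55
eef_pos: [502.5, 31.7, 140.5]
tcp_rot: [0.011, 1.0, -0.0, 0.001]
ft_force: [0.0, -2.0, 6.0]
grip_width: 14.5
grasp_force: 58.4
```

Emit:
{"op": "play_rows", "data": {"steps": [[0, 0.04, 0, 0, 0, 0, 0.85], [0, 0.07, 0, 0, 0, 0, 0.85], [0, 0.1, 0, 0, 0, 0, 0.85]]}}

```text
time_s: 8.8
eef_pos: [502.5, 32.7, 140.5]
tcp_rot: [0.012, 1.0, -0.0, 0.001]
ft_force: [-0.5, -1.0, 5.4]
grip_width: 14.8
grasp_force: 58.4
```

Emit:
{"op": "play_rows", "data": {"steps": [[0, 0.04, 0, 0, 0, 0, 0.85], [0, 0.07, 0, 0, 0, 0, 0.85], [0, 0.1, 0, 0, 0, 0, 0.85]]}}

```text
time_s: 9.05
eef_pos: [502.5, 33.7, 140.5]
tcp_rot: [0.012, 1.0, -0.0, 0.001]
ft_force: [-0.3, -1.5, 5.4]
grip_width: 14.8
grasp_force: 58.4
```

Emit:
{"op": "play_rows", "data": {"steps": [[0, 0.04, 0, 0, 0, 0, 0.85], [0, 0.07, 0, 0, 0, 0, 0.85], [0, 0.1, 0, 0, 0, 0, 0.85]]}}

```text
time_s: 9.3
eef_pos: [502.6, 34.7, 140.5]
tcp_rot: [0.011, 1.0, -0.0, 0.001]
ft_force: [-0.4, -1.2, 5.6]
grip_width: 14.6
grasp_force: 58.4
```

Emit:
{"op": "play_rows", "data": {"steps": [[0, 0.04, 0, 0, 0, 0, 0.85], [0, 0.07, 0, 0, 0, 0, 0.85], [0, 0.1, 0, 0, 0, 0, 0.85]]}}

```text
time_s: 9.55
eef_pos: [502.6, 35.7, 140.5]
tcp_rot: [0.012, 1.0, -0.0, 0.001]
ft_force: [-0.9, -1.5, 5.1]
grip_width: 14.9
grasp_force: 58.4
```

Emit:
{"op": "play_rows", "data": {"steps": [[0, 0.04, 0, 0, 0, 0, 0.85], [0, 0.07, 0, 0, 0, 0, 0.85], [0, 0.1, 0, 0, 0, 0, 0.85]]}}

```text
time_s: 9.8
eef_pos: [502.6, 36.7, 140.5]
tcp_rot: [0.012, 1.0, -0.0, 0.001]
ft_force: [0.0, -1.2, 4.9]
grip_width: 14.4
grasp_force: 58.4
```

Emit:
{"op": "play_rows", "data": {"steps": [[0, 0.04, 0, 0, 0, 0, 0.85], [0, 0.07, 0, 0, 0, 0, 0.85], [0, 0.1, 0, 0, 0, 0, 0.85]]}}

```text
time_s: 10.05
eef_pos: [502.6, 37.7, 140.5]
tcp_rot: [0.011, 1.0, -0.0, 0.001]
ft_force: [-0.3, -1.1, 5.7]
grip_width: 15.3
grasp_force: 58.4
```

Emit:
{"op": "play_rows", "data": {"steps": [[0, 0.04, 0, 0, 0, 0, 0.85], [0, 0.07, 0, 0, 0, 0, 0.85], [0, 0.1, 0, 0, 0, 0, 0.85]]}}

```text
time_s: 10.3
eef_pos: [502.6, 38.4, 140.5]
tcp_rot: [0.011, 1.0, -0.001, 0.001]
ft_force: [-0.2, -1.7, 4.9]
grip_width: 14.6
grasp_force: 58.4
```

Emit:
{"op": "play_rows", "data": {"steps": [[0, 0.03, 0, 0, 0, 0, 0.85], [0, 0.05, 0, 0, 0, 0, 0.85], [0, 0.05, 0, 0, 0, 0, 0.85]]}}

```text
time_s: 10.55
eef_pos: [502.6, 38.7, 140.5]
tcp_rot: [0.011, 1.0, -0.001, 0.001]
ft_force: [0.3, -3.1, 6.0]
grip_width: 14.8
grasp_force: 58.4
```

Emit:
{"op": "play_rows", "data": {"steps": [[0, 0.03, 0, 0, 0, 0, 0.85], [0, 0.05, 0, 0, 0, 0, 0.85], [0, 0.05, 0, 0, 0, 0, 0.85]]}}

```text
time_s: 10.8
eef_pos: [502.6, 39.0, 140.5]
tcp_rot: [0.012, 1.0, -0.001, 0.001]
ft_force: [-0.8, -4.6, 4.4]
grip_width: 15.3
grasp_force: 58.4
```

Contact with the stop is confirmed at 4.6 N. I'll back off about 2.6 mm to the notch centre and start turning.

Emit:
{"op": "play_rows", "data": {"steps": [[0, -0.1, 0, 0, 0, 0, 0.85], [0, -0.2, 0, 0, 0, 0, 0.85], [0, -0.26, 0, 0, 0, 0, 0.85], [0.27, -0.26, 0.01, 0, 0, 0, 0.85], [0.55, -0.26, 0.03, 0, 0, 0, 0.85], [1.09, -0.26, 0.11, 0, 0, 0, 0.85], [1.63, -0.26, 0.25, 0, 0, 0, 0.85], [2.14, -0.26, 0.43, 0, 0, 0, 0.85], [2.64, -0.26, 0.67, 0, 0, 0, 0.85], [3.11, -0.26, 0.96, 0, 0, 0, 0.85], [3.54, -0.26, 1.29, 0, 0, 0, 0.85], [3.54, -0.26, 1.29, 0, 0, 0, 0.85]]}}

```text
time_s: 11.8
eef_pos: [464.6, 38.0, 125.3]
tcp_rot: [0.012, 1.0, -0.0, -0.002]
ft_force: [-0.6, 0.7, -0.4]
grip_width: 12.8
grasp_force: 0.0
```

```bash
python3 - <<'E'
from h import *
r=[]
for n,(y,x) in(("side",(160,310)),("top",(195,285))):
    c=imaging.capture(n);a=c["color"][y:y+75,x:x+75,::-1];r.append(cv2.resize(a,None,fx=5.3,fy=7,interpolation=cv2.INTER_CUBIC))
cv2.imwrite("pics/s3.png",np.hstack(r))
E
```

```text
(no output)
```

View pics/s3.png

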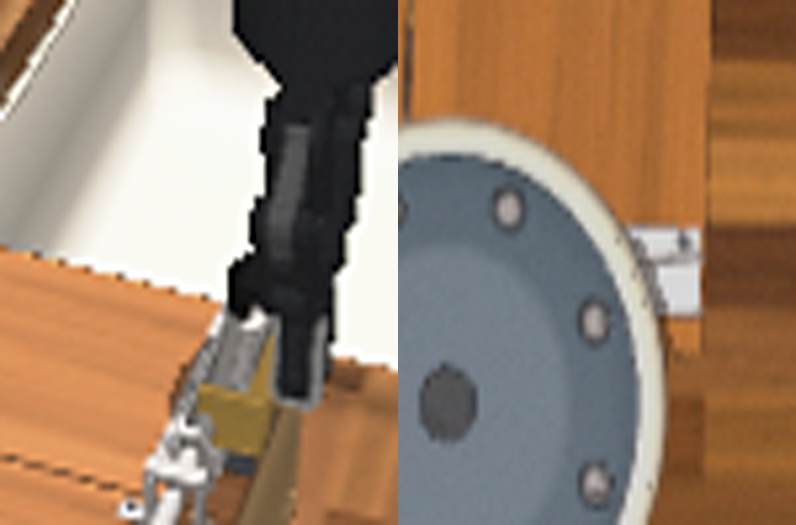

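The fingers have slipped off the knob. I'll move forward, then up, and look.

Emit:
{"op": "play_rows", "data": {"steps": [[1, 0, 0, 0, 0, 0, 0.85], [2, 0, 0, 0, 0, 0, 0.85], [3, 0, 0, 0, 0, 0, 0.85], [3.5, 0, -2, 0, 0, 0, 0.85], [4, 0, -5, 0, 0, 0, 1], [4, 0, -8, 0, 0, 0, 1], [6, 0, -10, 0, 0, 0, 1], [9, 0, -10, 0, 0, 0, 1], [12, 0, -10, 0, 0, 0, 1]]}}

```text
time_s: 12.65
eef_pos: [345.8, 41.1, 227.5]
tcp_rot: [0.012, 1.0, 0.001, 0.001]
ft_force: [-0.4, 1.5, -0.0]
grip_width: -0.3
grasp_force: 0.0
```

```bash
python3 - <<'E'
from h import *
go([500,37,200])
r=[]
for n,(y,x) in(("side",(160,310)),("top",(195,280))):
    c=imaging.capture(n);cv2.imwrite(f"pics/{n}4.png",c["color"][:,:,::-1]);a=c["color"][y:y+75,x:x+75,::-1];r.append(cv2.resize(a,None,fx=5.3,fy=5.3,interpolation=cv2.INTER_CUBIC))
cv2.imwrite("pics/s4.png",np.hstack(r))
E
```

```text
t 12.65 at [345.8  41.1 227.5] F [-0.42  1.53 -0.04] grip -0.3 0.0 -> shift cm [-15.42  -0.04   2.78] turn [ 0.001  0.002 -0.   ]
```

View pics/s4.png

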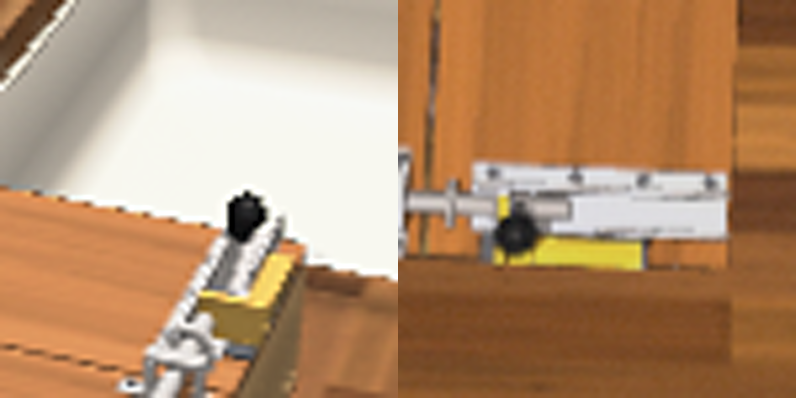

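The knob is at about (356,200.5) in the side view and (302,238.5) in the top view. The handle has leaned a little to the front and sits beside the stop.

```bash
python3 - <<'E'
from h import *
R=np.array([[np.cos(-.0238),-np.sin(-.0238)],[np.sin(-.0238),np.cos(-.0238)]]);o=np.array([566.5,67.2])
P=[]
for n,u,v in(("side",356.2,200.6),("top",302.3,238.4)):
    c=imaging.capture(n);a=c["color"];m=(a.max(2)<45).astype(np.uint8);m[:, :int(u)-9]=0;m[:,int(u)+10:]=0;m[:int(v)-9]=0;m[int(v)+10:]=0
    M=cv2.moments(m,True);q=(M["m10"]/M["m00"],M["m01"]/M["m00"]);print(n,q,M["m00"]);P.append(ray(c,*q))
    if n=="top": T=c
k=tri(P);kb=R.T@(k[:2]-o);d=[np.linalg.norm(np.cross(k-a,b)) for a,b in P]
print(k,"box",kb,"res",d,"angle",np.arctan2(-62-kb[0],k[2]-96),np.hypot(-62-kb[0],k[2]-96))
for x in(498,510):print("stop",R.T@(onz(T,(x-398)/5.3+280,(215)/5.3+195,110)[:2]-o))
E
```

```text
side (355.6666666666667, 200.44444444444446) 45.0
top (301.8709677419355, 238.4516129032258) 31.0
[491.90763041  38.16074229 146.53717867] box [-73.88017544 -30.8061644 ] res [np.float64(0.07305598025097795), np.float64(0.07305598025102815)] angle 0.23088581245890422 51.914785910167915
stop [-66.77968599 -22.88598519]
stop [-66.55097509 -28.06823709]
```

Emit:
{"op": "play_rows", "data": {"steps": [[-3, 0, 0, 0, 0, 0, 1], [-6, 0, 0, 0, 0, 0, 1], [-10, 0, 0, 0, 0, 0, 1], [-14, 0, 0, 0, 0, 0, 1], [-18, 0, 0, 0, 0, 0, 1], [-18, 0, 0, 0, 0, 0, 1], [-18, 0, 3, 0, 0, 0, 1], [-18, 0, 6, 0, 0, 0, 1], [-18, 0, 8, 0, 0, 0, 1], [-18, 0, 8.1, 0, 0, 0, 1]]}}

```text
time_s: 13.68
eef_pos: [524.0, 36.1, 140.4]
tcp_rot: [0.012, 1.0, -0.001, -0.005]
ft_force: [0.2, -0.1, -0.6]
grip_width: 0.0
grasp_force: 0.0
```

Emit:
{"op": "play_rows", "data": {"steps": [[0.5, 0, 0, 0, 0, 0, 1], [1, 0, 0, 0, 0, 0, 1], [1.4, 0, 0, 0, 0, 0, 1], [1.8, 0, 0, 0, 0, 0, 1], [2.2, 0, 0, 0, 0, 0, 1], [2.6, 0, 0, 0, 0, 0, 1], [3, 0, 0, 0, 0, 0, 1], [3.3, 0, 0, 0, 0, 0, 1], [3.3, 0, 0, 0, 0, 0, 1]]}}

```text
time_s: 14.43
eef_pos: [493.0, 37.7, 145.9]
tcp_rot: [0.012, 1.0, 0.0, 0.0]
ft_force: [0.7, -0.3, 0.9]
grip_width: 0.0
grasp_force: 0.0
```

Emit:
{"op": "play_rows", "data": {"steps": [[0.4, 0, 0, 0, 0, 0, 1], [0.7, 0, 0, 0, 0, 0, 1], [0.7, 0, 0, 0, 0, 0, 1], [0, 0, 0, 0, 0, 0, 1], [-0.5, 0, -1, 0, 0, 0, 1], [-0.5, 0, -4, 0, 0, 0, 1], [1, 0, -4, 0, 0, 0, 1], [2.8, 0, -4, 0, 0, 0, 1], [2.8, 0, -4, 0, 0, 0, 1]]}}

```text
time_s: 15.18
eef_pos: [464.0, 38.2, 186.1]
tcp_rot: [0.012, 1.0, 0.0, -0.0]
ft_force: [-0.6, 0.3, -0.3]
grip_width: 0.3
grasp_force: 0.0
```

```bash
python3 - <<'E'
from h import *
go([464,38,156])
c=imaging.capture("side");a=c["color"][160:235,310:390,::-1];cv2.imwrite("pics/s5.png",cv2.resize(a,None,fx=6,fy=6,interpolation=cv2.INTER_CUBIC))
E
```

```text
t 15.18 at [464.   38.2 186.1] F [-0.59  0.35 -0.27] grip 0.3 0.0 -> shift cm [-0.01 -0.02  3.01] turn [ 0.001 -0.001  0.001]
```

View pics/s5.png

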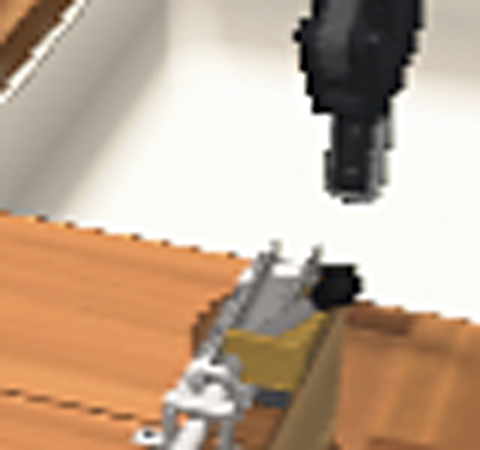

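The side view shows the knob leaned over at (337,285), in front and below the fingers at (355,190). Now I'll press it down gently.

Emit:
{"op": "play_rows", "data": {"steps": [[0.3, 0, 1, 0, 0, 0, 1], [0.4, 0, 2, 0, 0, 0, 1], [0.4, 0, 2.7, 0, 0, 0, 1], [0.5, 0, 3.2, 0, 0, 0, 1], [0.6, 0, 3.6, 0, 0, 0, 1], [0.7, 0, 4, 0, 0, 0, 1], [0.8, 0, 4.3, 0, 0, 0, 1]]}}

```text
time_s: 15.82
eef_pos: [457.6, 38.3, 142.4]
tcp_rot: [0.012, 1.0, -0.0, -0.0]
ft_force: [-2.2, 0.0, 3.2]
grip_width: -0.0
grasp_force: 1.2
```

Emit:
{"op": "play_rows", "data": {"steps": [[0.1, 0, 0.2, 0, 0, 0, 1], [0.2, 0, 0.4, 0, 0, 0, 1], [0.3, 0, 0.6, 0, 0, 0, 1], [0.4, 0, 0.8, 0, 0, 0, 1]]}}

```text
time_s: 16.15
eef_pos: [453.7, 38.6, 134.5]
tcp_rot: [0.012, 1.0, -0.0, 0.0]
ft_force: [-1.6, -0.6, 1.1]
grip_width: 0.0
grasp_force: 0.7
```

The handle is past the shoulder angle at low force, so it is in the notch. I'll carry on down.

Emit:
{"op": "play_rows", "data": {"steps": [[0.1, 0, 0.3, 0, 0, 0, 1], [0.2, 0, 0.6, 0, 0, 0, 1], [0.2, 0, 0.9, 0, 0, 0, 1], [0.2, 0, 1.2, 0, 0, 0, 1], [0.2, 0, 1.4, 0, 0, 0, 1], [0.2, 0, 1.6, 0, 0, 0, 1], [0.2, 0, 1.75, 0, 0, 0, 1]]}}

```text
time_s: 16.73
eef_pos: [451.7, 38.6, 116.9]
tcp_rot: [0.012, 1.0, -0.0, -0.0]
ft_force: [-0.4, 0.3, 1.5]
grip_width: 0.0
grasp_force: 0.4
```

Emit:
{"op": "play_rows", "data": {"steps": [[0, 0, 0.1, 0, 0, 0, 1], [0, 0, 0.2, 0, 0, 0, 1], [0, 0, 0.2, 0, 0, 0, 1]]}}

```text
time_s: 16.98
eef_pos: [451.7, 38.6, 115.5]
tcp_rot: [0.012, 1.0, -0.0, 0.0]
ft_force: [-2.1, -0.1, 4.4]
grip_width: -0.3
grasp_force: 2.0
```

It is bottomed at 115.5 mm, which matches the expected 116 mm. I'll retract and check.

Emit:
{"op": "play_rows", "data": {"steps": [[0, 0, -2, 0, 0, 0, 1], [0, 0, -5, 0, 0, 0, 1], [1, 0, -9, 0, 0, 0, 1], [4, 0, -11, 0, 0, 0, 1], [8, 0, -11, 0, 0, 0, 1], [10, 0, -11, 0, 0, 0, 1], [10, 0, -11, 0, 0, 0, 1], [10, 0, -11, 0, 0, 0, 1]]}}

```text
time_s: 17.65
eef_pos: [351.3, 41.1, 225.8]
tcp_rot: [0.011, 1.0, 0.001, 0.001]
ft_force: [0.1, -0.2, -0.2]
grip_width: 0.1
grasp_force: 0.0
```

```bash
python3 - <<'E'
from h import *
r=[]
for n,(y,x) in(("side",(170,270)),("top",(170,240))):
    c=imaging.capture(n);a=c["color"][y:y+120,x:x+120,::-1];r.append(cv2.resize(a,None,fx=3.3,fy=3.3,interpolation=cv2.INTER_CUBIC))
cv2.imwrite("pics/s6.png",np.hstack(r))
E
```

```text
(no output)
```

View pics/s6.png

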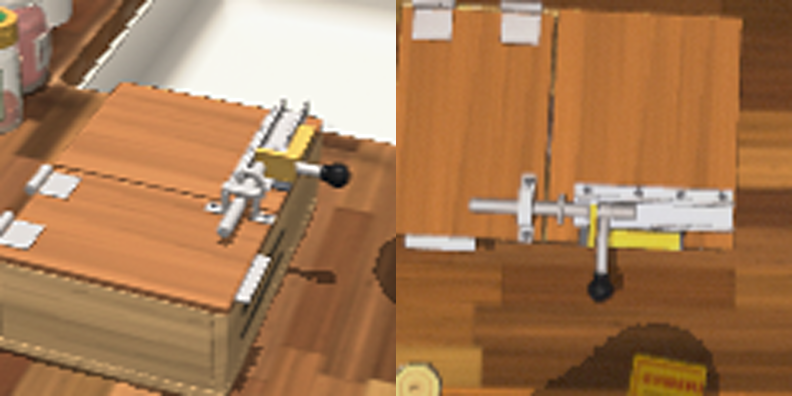

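The lid is shut, the bolt is through the staple at (525,205), and the handle lies level in the notch with the knob at (600,288).

```bash
python3 -c "
from bench import ticket;print(ticket.close_job())"
```

```text
the job is handed in; nothing more can be done
None
```

The lid is shut, the bolt is through the staple and the handle is down in the keeper's notch; the job is handed in, but `close_job()` reported no verdict. Force at the stop read about 4.6 N, and the fingers slipped off the knob once on the first turn, so I pushed the handle down with the fingers closed instead.

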